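# Prime the bench syringe dispenser by four ratchet clicks and hold it

### The job

Get the syringe dispenser ready and prime it: swing the clamp lever (yellow knob) of the blue pusher block open, slide the block up until its brass button just touches the syringe's thumb disc without pushing the plunger in, and swing the clamp lever fully shut again. Then pull the ratchet lever (red knob) round exactly four clicks from its rest and finish while still holding it there, past the fourth click but short of the fifth, to keep the pressure on (it springs home when let go). Leave the beaker under the outlet and the blue marker where they are.

Things in the scene. Friction and masses are not known exactly. Their poses are not given: they have to be found in the camera images.
- dispenser: manual syringe dispenser fixed to the bench: aluminium plate 150 x 400 mm with the syringe lying along it. Origin on the bench below the syringe's axis; its y axis runs along the syringe towards the outlet, x away from the robot, z up. Everything on it is lower than 122 mm
- clamp_knob (a point): centre of the yellow clamp knob, an upright cylinder 16 mm in diameter and 30 mm tall (90 to 120 mm above the bench) that revolves freely on its pin, on the end of a steel lever 62 mm long (top 90 mm above the bench) on the blue pusher block
- clamp_pivot (a point): point on the upright axis of the clamp lever, at the height of the knob's centre; it rides with the pusher block
- clamp_lever (a joint): clamp lever angle in rad: 0 shut (lever points along the dispenser's -x; the block is gripped to the drive bar), 1.57 fully open (lever points along the dispenser's +y, over the syringe; the block slides freely). It opens clockwise seen from above, needs about 2 to 4 N at the knob and stays where it is left. The grip begins below about 0.75 rad
- grip_tab (a point): centre of the black upright grip tab at the back of the pusher block, 14 mm thick along the dispenser's y, 26 mm along x, free between 80 and 118 mm above the bench. Unclamped, the block slides along the dispenser's y with about 3 N; clamped, it resists 20 N and more
- button (a point): tip of the pusher block's brass button, on the syringe's axis 62 mm above the bench; at the start it is 20 to 72 mm from the thumb disc
- thumb_disc (a point): centre of the outer face of the syringe plunger's white thumb disc (27 mm in diameter), on the same axis as the button and facing it; touching when button and disc have the same y in the dispenser's frame. The plunger needs about 8 N more to move towards the outlet (+y)
- pusher_block (a joint): position of the pusher block along the dispenser's +y in m, 0 at the end of the guide near the ratchet
- ratchet_knob (a point): centre of the red ratchet knob, an upright cylinder 20 mm in diameter and 42 mm tall (77 to 119 mm above the bench) that revolves freely on its pin, on the end of a steel lever 100 mm long (top 77 mm above the bench)
- ratchet_pivot (a point): point on the upright axis of the ratchet lever, at the height of the knob's centre
- ratchet_lever (a joint): ratchet lever angle in rad: 0 at rest, growing clockwise seen from above (the knob goes along the near side towards the outlet end, +y). One click every 12 degrees (0.209 rad), seven and a bit in all. The force at the knob climbs by about 4 N before each click and drops again as the pawl falls, at about 0.15, 0.36, 0.57 and 0.78 rad for clicks 1 to 4, and 0.98 for the fifth (peak about 8 N). A spring drives the lever home when it is let go
- ratchet_wheel (a joint): angle in rad of the saw-toothed wheel under the ratchet lever, which the lever pushes ahead of it and the pawl keeps from going back; 0 at the start, 0.209 for each click. Each click carries the drive bar, and the clamped pusher block, 3 mm towards the outlet
- beaker: low glass beaker, 64 mm in diameter, 83 mm tall, under the bent outlet tube at the +y end of the dispenser; origin at the centre of its foot
- marker_blue: blue marker pen lying in front of the dispenser, 130 mm long, 16 mm thick; origin at its underside

How it is judged:
By the outcome, as a careful person would: the job done as asked, in the order asked, and still so for the second after the job is handed in, while the arm keeps its last pose, push and grip.
It also fails if it takes over 72 s, if anything falls off the work surface, if the arm or the gripper's body presses on something with over 40 N, if the wrist force passes 120 N, or if a joint passes its speed limit or range.

### The arm

A 7-joint arm with a two-finger parallel gripper is mounted at the origin on a cart in front of the work surface, level with it; the furniture and walls round the work are solid. World frame = base frame: x ahead of the robot, y to its left, z up, the work surface at z = 0. Lengths are in m, angles in rad, forces in N, time in s.
With the tool pointing down it reaches from about 0.425 to 0.825 m from the base axis. Payload 3.6 kg.
Tool frame: the origin (TCP) lies midway between the tips of the shut fingers; the grasp point (between the pads) lies 19 mm behind it; z points along the fingers, y is the line along which they close (so a half turn about z gives the same grasp; the last joint's range is limited). The gripper opens to 93 mm and grips with 3 to 60 N. Pads are 15 mm wide; open, the fingers measure 128 mm over their backs; the gripper's body (75 mm by 188 mm) begins 65 mm behind the grasp point.
Start: joints at [1.087, 0.615, -0.013, 1.423, 0.008, 1.103, -0.04], TCP at [0.287, -0.583, 0.219] pointing down, gripper open.
Joint ranges: [-3.12, 3.12], [-0.3, 2.06], [-1.34, 1.32], [0.26, 2.42], [-1.36, 4.5], [0.01, 1.98], [-2.84, 2.84]. Speed limits (rad/s): [2.79, 2.79, 3.14, 3.14, 3.14, 3.14, 3.14].

### API

Orientations are given as a rotation vector (axis times angle).
In Python, from rig import manip, snapshot, camera_info, close_job, finder gives the robot as it stands. The module is installed in compiled form; this text tells all that it offers.
- The arm moves only by the shell command python3 -m pendant 'ROWS' [FORCE]. ROWS is a JSON object of lists of equal length, an entry for each row: "offset": the shift along the tool's x, y, z in units of 30 mm (1.0 is 30 mm), a list of three; "twist": the turn about the tool's z in units of 5 degrees (1.0 is 5 degrees); "jaw": the closure, from 0 (fully open) to 1 (shut). In form: {"offset": [[dx, dy, dz], ...], "twist": [twist, ...], "jaw": [jaw, ...]}. A call has 1 to 12 rows; each row is the pose to reach, as a shift and turn from the pose commanded when the call began, along the tool's axes at that moment; what a row does not reach only later rows make up. A row lasts 1/12 s, in which the tool goes at most 41.7 mm and 7.16 degrees, less where a joint would pass 70% of its speed; a pose out of reach is approached as far as the arm can. A call with a gripper value outside its range is refused whole. The fingers move at their own pace and stop on an object; FORCE is the grip in N (left out, the last holds). Time passes only in rows, so rows that repeat a pose let the fingers close. It gives the time, the measured TCP pose, the force, the opening and the grip force at its end, in the units of the state.
- manip.get_state(): the state, without advancing time (a new reading comes with each control period).
- snapshot(name): name is "side" or "top"; returns (picture, depth): 480x640x3 uint8, red, green, blue; 480x640 float32, m along the optical axis (not along the pixel's ray), 0 where there is no reading.
- camera_info(name): a dict with "intrinsics" (3x3 intrinsics, pixels), "rvec" (rotation vector, rad) and "tvec" (3), from world to camera coordinates, as OpenCV has them. Camera axes: x right, y down, z forward; pixel columns grow to the right and rows downward; lengths in m; the calibration is good to about 2 mm. A picture is of the moment at which its call begins. camera_info takes no time and is no camera call.
- close_job(): hands the job in; it is judged then, once.
Trained networks look in the newest picture that a camera, given by its name, has taken for a name from the list of things; names that differ only in an ending like _2 or _b are one class to them, and where a whole thing is asked for, a point or a joint stands for the part that bears it (a point fixed in the world has none). Each returns a list of dicts, best first, with "p" (0 to 1); they miss things now and then, are a little off and sometimes report something else, mostly with a low value. They report only what shows in the picture. A call takes as long as a camera call.
- finder.regions_of(name, camera): "mask" (480x640 bool, what is visible of it).
- finder.pinpoint(name, camera): "xyz" ([x, y, z] in m, in world coordinates, good to about 4 mm: a listed point, or the origin of a listed thing).
The state is a dict: "clock": time; "joint_positions": joint angles; "joint_velocities": joint speeds; "joint_efforts": joint torques, N m; "ee_pos": TCP position; "eef_rot": TCP orientation; "force": force on the tool from outside, world axes, zero at the start; "torque": the same for the moment, N m; "grip_width": finger opening in m; "gripper_force": force on a finger pad.
Only numpy, scipy, OpenCV 4.12 (cv2) and the standard library are available. Lean on these libraries where they do the work, as an engineer would, in place of code of your own. Each camera call takes 0.05 s, during which the arm holds its last target. There are 200 camera calls.

## Working session

There is one attempt and no reset: what is moved stays moved. The work goes in short steps, Python scripts to look and compute and a shell command to move; the robot and the scene stay as the last step left them, time stands still between calls to the robot, and variables do not carry over. Pictures are saved under pics/ and viewed, at most 10 in all, crops included, and the job is handed in when it is done.

```bash
mkdir -p pics; cat > h.py <<'E'
import numpy as np, cv2
from rig import manip, snapshot, camera_info, close_job, finder
from scipy.spatial.transform import Rotation as R
def st():
    s=manip.get_state(); print('t',round(s['clock'],2),'pos',np.round(s['ee_pos'],4),'rot',np.round(s['eef_rot'],3),'F',np.round(s['force'],1),'w',round(s['grip_width'],4),'g',s['gripper_force']); return s
def pts(names,cam):
    o={}
    for n in names:
        r=finder.pinpoint(n,cam)
        for d in r[:2]: print(cam,n,np.round(d['xyz'],4),round(d['p'],2))
        if r:o[n]=np.array(r[0]['xyz'])
    return o
E
python3 - <<'E'
from h import *
s=st(); print(R.from_rotvec(s['eef_rot']).as_matrix().round(3))
for c in ('top','side'):
    p,d=snapshot(c); cv2.imwrite(f'pics/{c}0.png',p[:,:,::-1])
    pts(['dispenser','clamp_knob','clamp_pivot','grip_tab','button','thumb_disc','ratchet_knob','ratchet_pivot','beaker','marker_blue'],c)
E
```

```text
t 0.0 pos [ 0.2864 -0.5826  0.2175] rot [-3.058e+00 -7.110e-01  1.000e-03] F [-0.2  1.3 -0.5] w 0.0931 g 0.0
[[ 0.897  0.441 -0.001]
 [ 0.441 -0.897  0.002]
 [-0.    -0.003 -1.   ]]
top dispenser [0.614  0.0263 0.0024] 0.68
top clamp_knob [ 0.5446 -0.0109  0.1052] 0.74
top clamp_knob [ 0.6487 -0.0152  0.1044] 0.22
top clamp_pivot [ 0.606  -0.0133  0.1047] 0.88
top button [0.616  0.0072 0.0607] 0.77
top button [ 0.6476 -0.0164  0.1045] 0.73
top thumb_disc [0.6134 0.0374 0.0631] 0.7
top ratchet_knob [ 0.5725 -0.1982  0.1013] 0.87
top ratchet_pivot [ 0.6334 -0.1236  0.099 ] 0.92
top beaker [0.6085 0.2602 0.0022] 0.64
top marker_blue [ 0.4313 -0.137  -0.0048] 0.85
side dispenser [ 6.097e-01  3.120e-02 -6.000e-04] 0.85
side clamp_knob [ 0.5409 -0.0104  0.1054] 0.69
side clamp_pivot [ 0.6057 -0.0141  0.1038] 0.59
side grip_tab [ 0.6448 -0.0126  0.1062] 0.72
side button [0.6143 0.0128 0.0635] 0.62
side thumb_disc [0.6119 0.039  0.0625] 0.38
side ratchet_knob [ 0.5688 -0.2     0.1009] 0.56
side ratchet_pivot [ 0.6321 -0.1221  0.0948] 0.97
side beaker [ 0.6089  0.2586 -0.0029] 0.92
side beaker [0.6146 0.0374 0.0621] 0.61
side marker_blue [ 0.4302 -0.1413  0.0074] 0.97
```

View pics/top0.png

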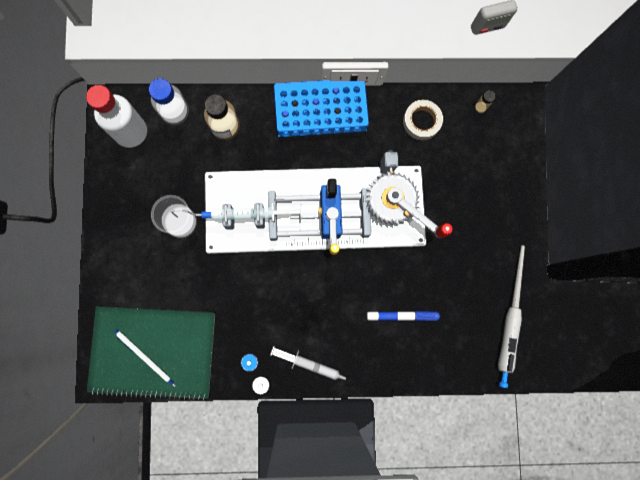

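View pics/side0.png

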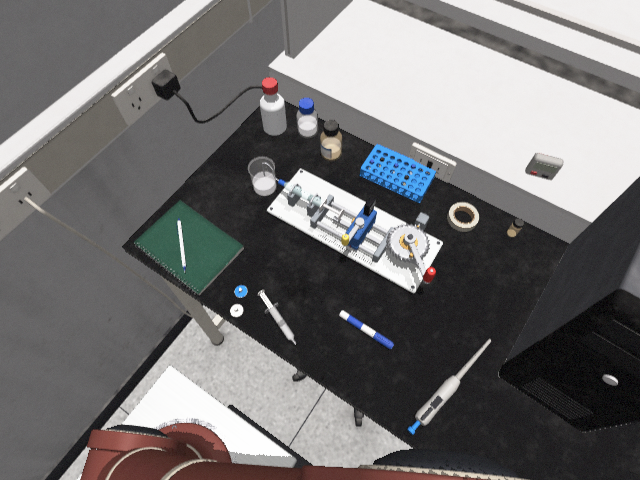

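The top view shows the dispenser plate spanning about (205–425, 166–253), with the clamp knob at (334,249), the pivot at (332,213), the grip tab at (332,187) and the red knob at (446,230). The side view agrees, with the yellow knob at (346,239) and the red knob at (431,274). The black box at right, from about column 545, has to be avoided.

```bash
cat >> h.py <<'E'
def cloud(cam,d):
    i=camera_info(cam);K=np.array(i['intrinsics']);Rm=cv2.Rodrigues(np.array(i['rvec'],float))[0];t=np.array(i['tvec']).ravel()
    v,u=np.mgrid[:480,:640]; P=np.stack([(u-K[0,2])*d/K[0,0],(v-K[1,2])*d/K[1,1],d],-1)
    return (P-t)@Rm
def to(x,y,z,yawdeg=None,s=None,pos=None):
    "row values for target TCP; yaw = world direction (deg) of tool y"
    s=s or manip.get_state(); M=R.from_rotvec(s['eef_rot']).as_matrix()
    o=M.T@(np.array([x,y,z])-(s['ee_pos'] if pos is None else pos))/.03
    cy=np.degrees(np.arctan2(M[1,1],M[0,1])); tw=0 if yawdeg is None else -((yawdeg-cy+180)%360-180)/5
    print('to',np.round([x,y,z],4),'offset',np.round(o,2),'twist',round(tw,2),'yaw now',round(cy,1))
E
python3 - <<'E'
from h import *
p,d=snapshot('top');W=cloud('top',d)
h=cv2.cvtColor(p,cv2.COLOR_RGB2HSV)
m=(W[...,2]>.002)&(W[...,2]<.025)&(d>0)&(h[...,2]>150)&(h[...,1]<50)&(abs(W[...,0]-.61)<.11)&(W[...,1]>-.21)&(W[...,1]<.235)
n,l,s_,c=cv2.connectedComponentsWithStats(m.astype(np.uint8)); k=1+np.argmax(s_[1:,4]); m=l==k
print(np.median(W[m],0),cv2.minAreaRect((W[m][:,:2]*1000).astype(np.float32)))
for nm,mm in (('yel',(abs(h[...,0].astype(int)-28)<8)&(h[...,1]>150)&(W[...,2]>.1)),('red',((h[...,0]<6)|(h[...,0]>174))&(h[...,1]>150)&(W[...,2]>.09)&(W[...,2]<.13)&(W[...,1]<-.15)&(W[...,1]>-.25))):
    q=W[mm&(abs(W[...,0]-.6)<.12)]; print(nm,len(q),np.median(q,0),q.min(0),q.max(0))
to(.35,-.25,.2175,None)
to(.543,-.011,.2,91.7)
E
```

```text
[0.67683148 0.09380932 0.01410556] ((671.3737182617188, 53.1685791015625), (72.086669921875, 325.4931335449219), 3.007815361022949)
yel 40 [ 0.53738312 -0.01168158  0.11794548] [ 0.49541146 -0.40968313  0.10141546] [0.59200452 0.44170422 0.25276914]
red 138 [ 0.56975069 -0.19155499  0.11633093] [ 0.56175824 -0.20497641  0.0904234 ] [ 0.58084709 -0.18558128  0.12255383]
to [ 0.35   -0.25    0.2175] offset [ 6.79 -9.04  0.04] twist 0 yaw now -63.8
to [ 0.543 -0.011  0.2  ] offset [ 16.08 -13.35   0.62] twist -31.1 yaw now -63.8
```

```bash
python3 -m pendant '{"offset":[[6.8,-9,0],[6.8,-9,0],[6.8,-9,0],[6.8,-9,0],[6.8,-9,0],[6.8,-9,0],[6.8,-9,0],[6.8,-9,0],[16,-13.35,0.9],[16,-13.35,0.9],[16,-13.35,0.9],[16,-13.35,0.9]],"twist":[-31,-31,-31,-31,-31,-31,-31,-31,-31,-31,-31,-31],"jaw":[0.6,0.6,0.6,0.6,0.6,0.6,0.6,0.6,0.6,0.6,0.6,0.6]}' 10; python3 -c "
from h import *
s=st();to(.541,-.011,.17,92.5)"
```

```text
clock: 2.15
ee_pos: [0.4532, -0.1239, 0.2047]
eef_rot: [1.746, 2.61, -0.0]
force: [0.5, 0.3, 0.4]
grip_width: 0.0372
gripper_force: 0.0
t 2.15 pos [ 0.4532 -0.1239  0.2047] rot [ 1.746  2.61  -0.   ] F [0.5 0.3 0.4] w 0.0372 g 0.0
to [ 0.541 -0.011  0.17 ] offset [2.36 4.14 1.16] twist -14.01 yaw now 22.4
```

```bash
python3 -m pendant '{"offset":[[2.36,4.14,1.16],[2.36,4.14,1.16],[2.36,4.14,1.16],[2.36,4.14,1.16],[2.36,4.14,1.16],[2.36,4.14,1.16],[2.36,4.14,1.16],[2.36,4.14,1.16],[2.36,4.14,1.16],[2.36,4.14,1.16],[2.36,4.14,1.16],[2.36,4.14,1.16]],"twist":[-14,-14,-14,-14,-14,-14,-14,-14,-14,-14,-14,-14],"jaw":[0.6,0.6,0.6,0.6,0.6,0.6,0.6,0.6,0.6,0.6,0.6,0.6]}'; python3 - <<'E'
from h import *
s=st()
for c in('top','side'):
    p,d=snapshot(c); cv2.imwrite(f'pics/{c}1.png',cv2.resize(p[130:300,250:480,::-1],None,fx=3,fy=3)); pts(['clamp_knob','clamp_pivot'],c)
to(.541,-.011,.097,92.5)
E
```

```text
clock: 3.15
ee_pos: [0.5406, -0.0132, 0.1693]
eef_rot: [0.053, -3.141, -0.0]
force: [0.5, -0.3, -0.0]
grip_width: 0.0371
gripper_force: 0.0
t 3.15 pos [ 0.5406 -0.0132  0.1693] rot [ 0.053 -3.141 -0.   ] F [ 0.5 -0.3 -0. ] w 0.0371 g 0.0
to [ 0.541 -0.011  0.097] offset [-0.02  0.06  2.42] twist -0.08 yaw now 92.1
```

View pics/side1.png

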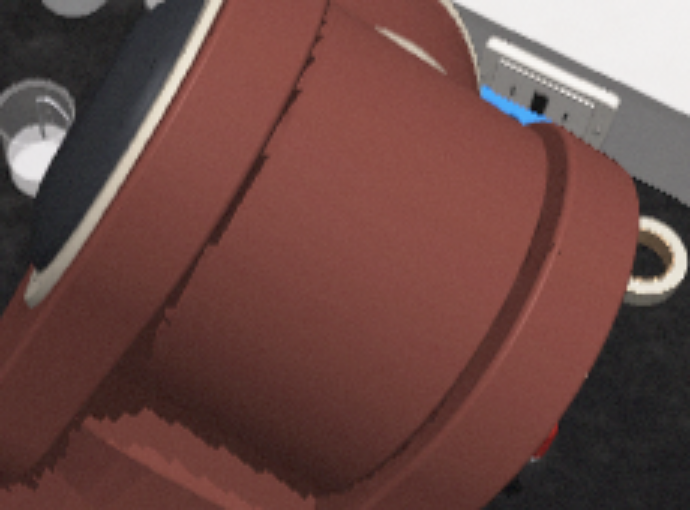

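The arm fills the side crop and hides the whole dispenser, so I'll go on by force. First I'll lower onto the knob with the jaws open.

```bash
python3 -m pendant '{"offset":[[0,0.06,1],[0,0.06,1.6],[0,0.06,2],[0,0.06,2.4],[0,0.06,2.4],[0,0.06,2.4],[0,0.06,2.4],[0,0.06,2.4],[0,0.06,2.4]],"twist":[0,0,0,0,0,0,0,0,0],"jaw":[0.6,0.6,0.6,0.6,0.9,0.9,0.9,0.9,0.9]}' 4; python3 -m pendant '{"offset":[[0,0,0],[0,0,0],[0,0,0]],"twist":[0,0,0],"jaw":[0.9,0.9,0.9]}'; python3 -c "
from h import *
st()"
```

```text
clock: 4.2
ee_pos: [0.5411, -0.0116, 0.0982]
eef_rot: [-0.057, 3.139, -0.001]
force: [0.6, -0.6, -0.1]
grip_width: 0.0159
gripper_force: 4.0
clock: 4.45
ee_pos: [0.541, -0.0115, 0.0981]
eef_rot: [-0.057, 3.14, -0.001]
force: [-0.6, -0.4, 3.4]
grip_width: 0.0157
gripper_force: 4.0
t 4.45 pos [ 0.541  -0.0115  0.0981] rot [-5.70e-02  3.14e+00 -1.00e-03] F [-0.6 -0.4  3.4] w 0.0157 g 4.000212214887142
```

```bash
python3 -m pendant '{"offset":[[0,0,0],[-0.01,0.18,0],[-0.03,0.36,0],[-0.07,0.535,0],[-0.125,0.707,0],[-0.194,0.874,0],[-0.277,1.034,0],[-0.374,1.186,0],[-0.484,1.329,0],[-0.605,1.462,0],[-0.605,1.462,0]],"twist":[0,1,2,3,4,5,6,7,8,9,9],"jaw":[0.9,0.9,0.9,0.9,0.9,0.9,0.9,0.9,0.9,0.9,0.9]}' 8; python3 -c "
from h import *
st()"
```

```text
clock: 5.37
ee_pos: [0.559, 0.0331, 0.098]
eef_rot: [1.149, 2.92, 0.001]
force: [3.2, -1.9, 3.1]
grip_width: 0.0155
gripper_force: 8.0
t 5.37 pos [0.559  0.0331 0.098 ] rot [1.149e+00 2.920e+00 1.000e-03] F [ 3.2 -1.9  3.1] w 0.0155 g 8.002764880657196
```

```bash
python3 -m pendant '{"offset":[[-0.01,0.18,0],[-0.03,0.36,0],[-0.07,0.535,0],[-0.125,0.707,0],[-0.194,0.874,0],[-0.277,1.034,0],[-0.374,1.186,0],[-0.484,1.329,0],[-0.55,1.4,0],[-0.55,1.4,0]],"twist":[1,2,3,4,5,6,7,8,8.5,8.5],"jaw":[0.9,0.9,0.9,0.9,0.9,0.9,0.9,0.9,0.9,0.9]}' 8; python3 -c "
from h import *
st()"
```

```text
clock: 6.2
ee_pos: [0.5975, 0.0534, 0.098]
eef_rot: [-2.129, -2.31, -0.0]
force: [-0.5, -0.9, 5.2]
grip_width: 0.0155
gripper_force: 8.0
t 6.2 pos [0.5975 0.0534 0.098 ] rot [-2.129 -2.31  -0.   ] F [-0.5 -0.9  5.2] w 0.0155 g 8.001285195350647
```

```bash
python3 -m pendant '{"offset":[[0,0,0],[0,0,0],[0,0,-0.5],[0,0,-1.5],[0,0,-2],[0,0,-2]],"twist":[0,0,0,0,0,0],"jaw":[0.55,0.55,0.55,0.55,0.55,0.55]}' 8; python3 - <<'E'
from h import *
s=st()
for c in('top','side'):
    p,d=snapshot(c); cv2.imwrite(f'pics/{c}2.png',p[:,:,::-1]); pts(['clamp_knob','clamp_pivot','grip_tab','button','thumb_disc'],c)
to(.646,-.012,.15,92.5)
E
```

```text
clock: 6.7
ee_pos: [0.5996, 0.0542, 0.1605]
eef_rot: [2.126, 2.308, 0.009]
force: [0.3, -0.3, 0.1]
grip_width: 0.0414
gripper_force: 0.0
t 6.7 pos [0.5996 0.0542 0.1605] rot [2.126 2.308 0.009] F [ 0.3 -0.3  0.1] w 0.0414 g 0.0
side clamp_knob [0.599  0.055  0.1033] 0.58
side clamp_pivot [ 0.605  -0.0134  0.1049] 0.86
side clamp_pivot [ 0.6098  0.0274 -0.0036] 0.69
side grip_tab [ 0.6393 -0.0106  0.1058] 0.74
side button [0.6138 0.011  0.0617] 0.93
side thumb_disc [0.617  0.0405 0.0643] 0.49
side thumb_disc [ 0.6355 -0.1205  0.0963] 0.49
to [ 0.646 -0.012  0.15 ] offset [-2.29  1.44  0.23] twist -17.58 yaw now 4.6
```

View pics/top2.png

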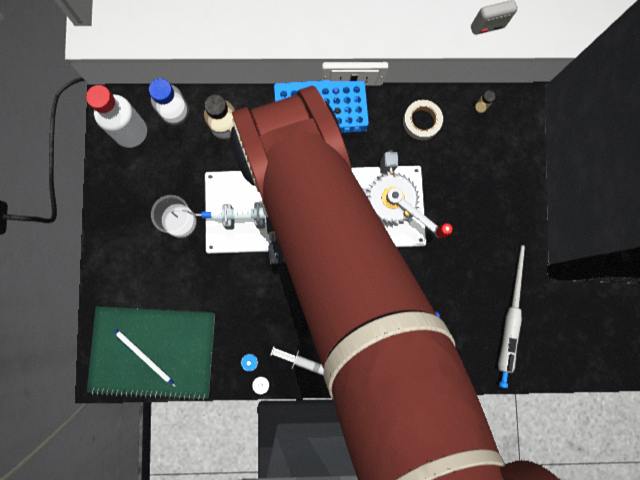

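The top view is blocked by the arm. The side networks still see everything: knob open at (0.599, 0.055), tab near (0.643, -0.012), button-to-disc gap about 28 mm. I'm going to the tab now.

```bash
python3 -m pendant '{"offset":[[-2.26,1.42,0.2],[-2.26,1.42,0.2],[-2.26,1.42,0.2],[-2.26,1.42,0.2],[-2.26,1.42,0.2],[-2.26,1.42,0.2],[-2.26,1.42,0.2],[-2.26,1.42,0.2],[-2.26,1.42,0.2],[-2.26,1.42,0.2],[-2.26,1.42,0.2],[-2.26,1.42,0.2]],"twist":[-17.6,-17.6,-17.6,-17.6,-17.6,-17.6,-17.6,-17.6,-17.6,-17.6,-17.6,-17.6],"jaw":[0.55,0.55,0.55,0.55,0.55,0.55,0.55,0.55,0.55,0.55,0.55,0.55]}' ; python3 -c "
from h import *
st(); to(.644,-.012,.094,92.5)"
```

```text
clock: 8.3
ee_pos: [0.6456, -0.0115, 0.1513]
eef_rot: [0.025, -3.141, 0.0]
force: [-0.5, -0.0, -0.1]
grip_width: 0.042
gripper_force: 0.0
t 8.3 pos [ 0.6456 -0.0115  0.1513] rot [ 0.025 -3.141  0.   ] F [-0.5 -0.  -0.1] w 0.042 g 0.0
to [ 0.644 -0.012  0.094] offset [ 0.05 -0.01  1.91] twist -0.32 yaw now 90.9
```

```bash
python3 -m pendant '{"offset":[[0.05,0,0.7],[0.05,0,1.2],[0.05,0,1.6],[0.05,0,1.9],[0.05,0,1.9],[0.05,0,1.9],[0.05,0,1.9],[0.05,0,1.9],[0.05,0,1.9],[0.05,0,1.9]],"twist":[-0.3,-0.3,-0.3,-0.3,-0.3,-0.3,-0.3,-0.3,-0.3,-0.3],"jaw":[0.55,0.55,0.55,0.55,0.55,1,1,1,1,1]}' 15; python3 -c "
from h import *
st()"
```

```text
clock: 9.13
ee_pos: [0.6446, -0.0102, 0.0953]
eef_rot: [-0.057, 3.139, 0.003]
force: [0.9, 0.0, 0.8]
grip_width: 0.0142
gripper_force: 15.0
t 9.13 pos [ 0.6446 -0.0102  0.0953] rot [-5.700e-02  3.139e+00  3.000e-03] F [0.9 0.  0.8] w 0.0142 g 15.007499903440475
```

```bash
python3 -m pendant '{"offset":[[0,0.1,0],[0,0.2,0],[0,0.3,0],[0,0.4,0],[0,0.5,0],[0,0.6,0],[0,0.6,0]],"twist":[0,0,0,0,0,0,0],"jaw":[1,1,1,1,1,1,1]}' ; python3 - <<'E'
from h import *
st()
for i in range(2):
    snapshot('side'); pts(['button','thumb_disc'],'side')
st()
E
```

```text
clock: 9.72
ee_pos: [0.6442, 0.0074, 0.0952]
eef_rot: [-0.057, 3.139, 0.0]
force: [1.2, -1.6, 5.9]
grip_width: 0.014
gripper_force: 15.0
t 9.72 pos [0.6442 0.0074 0.0952] rot [-0.057  3.139  0.   ] F [ 1.2 -1.6  5.9] w 0.014 g 15.000922232866287
side thumb_disc [ 0.633  -0.121   0.0964] 0.39
t 10.02 pos [0.6442 0.0075 0.0952] rot [-5.700e-02  3.139e+00  2.000e-03] F [ 0.5 -1.3  6.1] w 0.014 g 14.998916387557983
```

```bash
for i in 1; do python3 -m pendant '{"offset":[[0,0.03,0],[0,0.06,0],[0,0.1,0]],"twist":[0,0,0],"jaw":[1,1,1]}'|grep -E 'pos|force:'; python3 -m pendant '{"offset":[[0,0.03,0],[0,0.06,0]],"twist":[0,0],"jaw":[1,1]}'|grep -E 'pos|force:'; done
```

```text
ee_pos: [0.6442, 0.0091, 0.0952]
force: [-0.3, -3.4, 5.6]
gripper_force: 15.0
ee_pos: [0.6441, 0.011, 0.0952]
force: [0.2, -3.4, 5.4]
gripper_force: 15.0
```

```bash
python3 -m pendant '{"offset":[[0,0.02,0],[0,0.04,0]],"twist":[0,0],"jaw":[1,1]}'|grep -E 'pos|^force:'; python3 -m pendant '{"offset":[[0,0.02,0],[0,0.04,0]],"twist":[0,0],"jaw":[1,1]}'|grep -E 'pos|^force:'
```

```text
ee_pos: [0.6441, 0.0122, 0.0952]
force: [0.4, -2.2, 6.3]
ee_pos: [0.6441, 0.0134, 0.0952]
force: [0.7, -2.8, 6.2]
```

```bash
python3 -m pendant '{"offset":[[0,0.02,0],[0,0.03,0]],"twist":[0,0],"jaw":[1,1]}'|grep -E 'pos|^force:'
```

```text
ee_pos: [0.6441, 0.0143, 0.0952]
force: [-0.1, -3.9, 5.5]
```

```bash
python3 -m pendant '{"offset":[[0,0.02,0],[0,0.03,0]],"twist":[0,0],"jaw":[1,1]}'|grep -E 'pos|^force:'
```

```text
ee_pos: [0.6441, 0.0152, 0.0953]
force: [0.1, -2.5, 5.5]
```

```bash
python3 -m pendant '{"offset":[[0,0.02,0],[0,0.03,0]],"twist":[0,0],"jaw":[1,1]}'|grep -E 'pos|^force:'
```

```text
ee_pos: [0.644, 0.0161, 0.0952]
force: [1.5, -4.0, 6.2]
```

```bash
python3 -m pendant '{"offset":[[0,0.01,0],[0,0.02,0]],"twist":[0,0],"jaw":[1,1]}'|grep -E 'pos|^force:'
```

```text
ee_pos: [0.644, 0.0167, 0.0952]
force: [-0.1, -3.2, 5.9]
```

```bash
python3 -m pendant '{"offset":[[0,0.01,0],[0,0.02,0]],"twist":[0,0],"jaw":[1,1]}'|grep -E 'pos|^force:'
```

```text
ee_pos: [0.644, 0.0171, 0.0952]
force: [0.5, -3.1, 5.6]
```

```bash
python3 -m pendant '{"offset":[[0,0.01,0],[0,0.02,0]],"twist":[0,0],"jaw":[1,1]}'|grep -E 'pos|^force:'
```

```text
ee_pos: [0.644, 0.0171, 0.0952]
force: [0.7, -3.2, 6.4]
```

```bash
python3 -m pendant '{"offset":[[0,0,0],[0,0,0]],"twist":[0,0],"jaw":[1,1]}'|grep -E 'pos|force:|width'; python3 - <<'E'
from h import *
for i in range(3):
    snapshot('side'); st()
E
```

```text
ee_pos: [0.644, 0.0171, 0.0952]
force: [1.2, -4.8, 6.1]
grip_width: 0.0138
gripper_force: 15.0
t 11.98 pos [0.644  0.0171 0.0952] rot [-5.400e-02  3.139e+00 -3.000e-03] F [ 0.5 -4.5  5.8] w 0.0142 g 14.991790652275085
t 12.03 pos [0.644  0.0171 0.0952] rot [-5.400e-02  3.139e+00 -3.000e-03] F [ 0.5 -3.5  5.6] w 0.0139 g 14.99173030257225
t 12.08 pos [0.644  0.0171 0.0952] rot [-5.400e-02  3.139e+00 -3.000e-03] F [ 0.1 -4.   5.5] w 0.0142 g 14.99172180891037
```

```bash
python3 -m pendant '{"offset":[[0,0.02,0],[0,0.03,0],[0,0.03,0],[0,0.03,0]],"twist":[0,0,0,0],"jaw":[1,1,1,1]}'|grep -E 'pos|^force:'; python3 - <<'E'
from h import *
for i in range(3):
    snapshot('side'); st()
E
```

```text
ee_pos: [0.644, 0.0171, 0.0952]
force: [0.3, -3.9, 6.4]
t 12.47 pos [0.644  0.0171 0.0952] rot [-0.054  3.139 -0.005] F [ 0.5 -5.   6.8] w 0.0138 g 14.994288682937622
t 12.52 pos [0.644  0.0171 0.0952] rot [-0.054  3.139 -0.005] F [ 0.5 -5.5  6.6] w 0.014 g 14.9944768846035
t 12.57 pos [0.644  0.0171 0.0952] rot [-0.054  3.139 -0.005] F [ 0.4 -4.5  6.3] w 0.0141 g 14.99430701136589
```

Contact is clear: y stays at 0.0171 while the force climbs past the 3 N sliding drag. I'll ease the push, release the tab, and go to the knob.

```bash
python3 -m pendant '{"offset":[[0,-0.04,0],[0,-0.08,0],[0,-0.08,0],[0,-0.08,0],[0,-0.08,0],[0,-0.08,-0.5],[0,-0.08,-1.2],[0,-0.08,-2]],"twist":[0,0,0,0,0,0,0,0],"jaw":[1,1,0.55,0.55,0.55,0.55,0.55,0.55]}'; python3 - <<'E'
from h import *
s=st()
snapshot('side'); pts(['clamp_knob','clamp_pivot','button','thumb_disc'],'side')
to(.5975,.081,.155,4.6)
E
```

```text
clock: 13.23
ee_pos: [0.6416, 0.0174, 0.1531]
eef_rot: [0.059, -3.136, -0.001]
force: [0.6, -0.6, 0.3]
grip_width: 0.0414
gripper_force: 0.0
t 13.23 pos [0.6416 0.0174 0.1531] rot [ 5.900e-02 -3.136e+00 -1.000e-03] F [ 0.6 -0.6  0.3] w 0.0414 g 0.0
side thumb_disc [ 0.633  -0.1178  0.0933] 0.3
to [0.5975 0.081  0.155 ] offset [ 1.41  2.19 -0.06] twist 17.5 yaw now 92.1
```

```bash
python3 -m pendant '{"offset":[[1.4,2.2,-0.1],[1.4,2.2,-0.1],[1.4,2.2,-0.1],[1.4,2.2,-0.1],[1.4,2.2,-0.1],[1.4,2.2,-0.1],[1.4,2.2,-0.1],[1.4,2.2,-0.1],[1.4,2.2,-0.1],[1.4,2.2,-0.1],[1.4,2.2,-0.1],[1.4,2.2,-0.1]],"twist":[17.5,17.5,17.5,17.5,17.5,17.5,17.5,17.5,17.5,17.5,17.5,17.5],"jaw":[0.55,0.55,0.55,0.55,0.55,0.55,0.55,0.55,0.55,0.55,0.55,0.55]}'; python3 - <<'E'
from h import *
s=st()
p,d=snapshot('side'); pts(['clamp_knob','clamp_pivot','button','thumb_disc','grip_tab'],'side')
cv2.imwrite('pics/side3.png',cv2.resize(p[160:300,260:450,::-1],None,fx=4,fy=4))
to(.5975,.081,.098,4.6)
E
```

```text
clock: 14.48
ee_pos: [0.5975, 0.081, 0.1555]
eef_rot: [-2.105, -2.329, 0.005]
force: [-0.2, -0.3, -0.1]
grip_width: 0.0419
gripper_force: 0.0
t 14.48 pos [0.5975 0.081  0.1555] rot [-2.105 -2.329  0.005] F [-0.2 -0.3 -0.1] w 0.0419 g 0.0
side clamp_knob [0.5964 0.0785 0.1037] 0.83
side clamp_pivot [0.606  0.0154 0.1067] 0.83
side button [0.6135 0.038  0.0644] 0.89
side button [ 0.6107  0.0278 -0.0024] 0.24
side grip_tab [0.6417 0.0198 0.108 ] 0.78
to [0.5975 0.081  0.098 ] offset [-0.01 -0.02  1.96] twist 0.33 yaw now 6.2
```

View pics/side3.png

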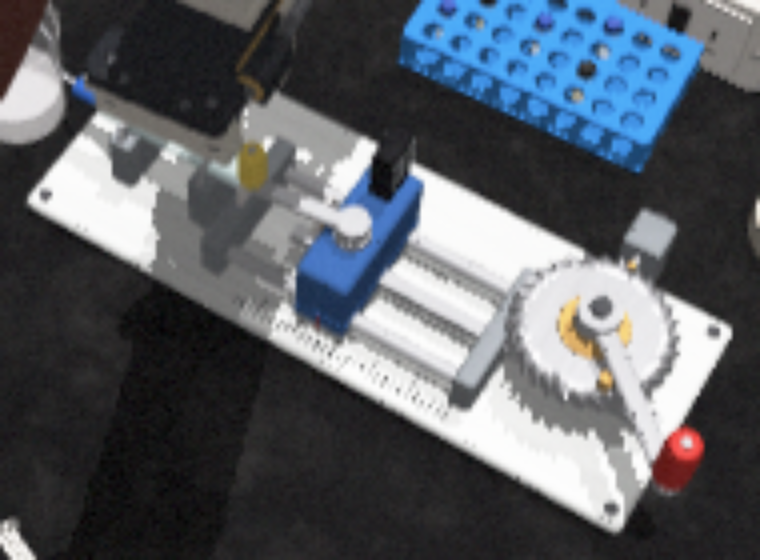

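The side crop shows the block, with pivot at (352,225), slid up the guide. The lever points over the syringe to the yellow knob at (252,165), under the fingers. The button is now at y≈0.038 against the disc at ≈0.0395. Next I'll lower around the knob and close the jaws to a loose cage.

```bash
python3 -m pendant '{"offset":[[0,0,0.7],[0,0,1.2],[0,0,1.6],[0,0,1.93],[0,0,1.93],[0,0,1.93],[0,0,1.93],[0,0,1.93]],"twist":[0.3,0.3,0.3,0.3,0.3,0.3,0.3,0.3],"jaw":[0.55,0.55,0.55,0.55,0.74,0.74,0.74,0.74]}' 8; python3 -c "
from h import *
st()"
```

```text
clock: 15.45
ee_pos: [0.5994, 0.0815, 0.1005]
eef_rot: [2.129, 2.309, 0.003]
force: [0.1, -0.6, 0.1]
grip_width: 0.0244
gripper_force: 0.0
t 15.45 pos [0.5994 0.0815 0.1005] rot [2.129 2.309 0.003] F [ 0.1 -0.6  0.1] w 0.0244 g 0.0
```

```bash
python3 -m pendant '{"offset":[[-0.01,-0.18,0],[-0.03,-0.36,0],[-0.07,-0.535,0],[-0.125,-0.707,0],[-0.194,-0.874,0],[-0.277,-1.034,0],[-0.374,-1.186,0],[-0.484,-1.329,0],[-0.605,-1.462,0],[-0.605,-1.462,0]],"twist":[-1,-2,-3,-4,-5,-6,-7,-8,-9,-9],"jaw":[0.74,0.74,0.74,0.74,0.74,0.74,0.74,0.74,0.74,0.74]}' 8; python3 - <<'E'
from h import *
st()
snapshot('side'); pts(['clamp_knob','clamp_pivot','button','grip_tab'],'side')
E
```

```text
clock: 16.28
ee_pos: [0.5572, 0.06, 0.1005]
eef_rot: [1.082, 2.947, 0.004]
force: [-0.2, 0.9, 0.6]
grip_width: 0.0242
gripper_force: 0.3
t 16.28 pos [0.5572 0.06   0.1005] rot [1.082 2.947 0.004] F [-0.2  0.9  0.6] w 0.0242 g 0.2822281513363123
side clamp_pivot [0.6072 0.0145 0.1033] 0.91
side button [0.6133 0.0405 0.068 ] 0.72
side grip_tab [0.6418 0.0135 0.1073] 0.83
```

```bash
python3 -m pendant '{"offset":[[-0.01,-0.18,0],[-0.03,-0.36,0],[-0.07,-0.535,0],[-0.125,-0.707,0],[-0.194,-0.874,0],[-0.277,-1.034,0],[-0.374,-1.186,0],[-0.484,-1.329,0],[-0.605,-1.462,0],[-0.605,-1.462,0]],"twist":[-1,-2,-3,-4,-5,-6,-7,-8,-8.7,-8.7],"jaw":[0.74,0.74,0.74,0.74,0.74,0.74,0.74,0.74,0.74,0.74]}' 8; python3 -c "
from h import *
st()"
```

```text
clock: 17.37
ee_pos: [0.5419, 0.0147, 0.0996]
eef_rot: [0.085, -3.14, -0.002]
force: [-0.2, 1.1, 1.1]
grip_width: 0.0241
gripper_force: 0.6
t 17.37 pos [0.5419 0.0147 0.0996] rot [ 8.50e-02 -3.14e+00 -2.00e-03] F [-0.2  1.1  1.1] w 0.0241 g 0.6470414064824581
```

```bash
python3 -m pendant '{"offset":[[0,-0.05,0],[0,-0.1,0],[0,-0.15,0],[0,-0.2,0],[0,-0.2,0],[0,-0.2,0]],"twist":[0,0,0,0,0,0],"jaw":[0.74,0.74,0.74,0.74,0.74,0.74]}' 20; python3 -c "
from h import *
st()"
```

```text
clock: 17.87
ee_pos: [0.5421, 0.0103, 0.0996]
eef_rot: [-0.087, 3.14, 0.004]
force: [-0.3, 6.0, 0.7]
grip_width: 0.0243
gripper_force: 2.6
t 17.87 pos [0.5421 0.0103 0.0996] rot [-0.087  3.14   0.004] F [-0.3  6.   0.7] w 0.0243 g 2.5736115127801895
```

```bash
python3 -m pendant '{"offset":[[0,-0.05,0],[0,-0.1,0],[0,-0.1,0]],"twist":[0,0,0],"jaw":[0.74,0.74,0.74]}' 20; python3 -m pendant '{"offset":[[0,0.1,0],[0,0.4,0],[0,0.4,0],[0,0.4,-1],[0,0.4,-2],[0,0.4,-2.2]],"twist":[0,0,0,0,0,0],"jaw":[0.74,0.6,0.55,0.55,0.55,0.55]}'; python3 - <<'E'
from h import *
st()
p,d=snapshot('side');pts(['clamp_knob','clamp_pivot','button','grip_tab','thumb_disc','ratchet_knob','ratchet_pivot'],'side')
to(.571,-.195,.16,-39+1)
E
```

```text
clock: 18.12
ee_pos: [0.5422, 0.0099, 0.0996]
eef_rot: [-0.089, 3.139, 0.01]
force: [-0.9, 9.2, -0.7]
grip_width: 0.0242
gripper_force: 4.4
clock: 18.62
ee_pos: [0.5442, 0.0172, 0.1694]
eef_rot: [-0.083, 3.134, -0.002]
force: [0.4, 1.0, 0.2]
grip_width: 0.0418
gripper_force: 0.0
t 18.62 pos [0.5442 0.0172 0.1694] rot [-8.300e-02  3.134e+00 -2.000e-03] F [0.4 1.  0.2] w 0.0418 g 0.0
side thumb_disc [ 0.5708 -0.1964  0.0992] 0.54
side ratchet_knob [ 0.5685 -0.1977  0.0975] 0.88
side ratchet_knob [ 0.4303 -0.1427  0.0032] 0.19
side ratchet_pivot [ 0.6334 -0.1203  0.0952] 0.56
to [ 0.571 -0.195  0.16 ] offset [-0.62 -7.11  0.14] twist 26.22 yaw now 93.1
```

```bash
python3 -m pendant '{"offset":[[-0.6,-2,0],[-0.6,-7.1,0],[-0.6,-7.1,0],[-0.6,-7.1,0],[-0.6,-7.1,0],[-0.6,-7.1,0],[-0.6,-7.1,0],[-0.6,-7.1,0],[-0.6,-7.1,0],[-0.6,-7.1,0],[-0.6,-7.1,0],[-0.6,-7.1,0]],"twist":[26.2,26.2,26.2,26.2,26.2,26.2,26.2,26.2,26.2,26.2,26.2,26.2],"jaw":[0.5,0.5,0.5,0.5,0.5,0.5,0.5,0.5,0.5,0.5,0.5,0.5]}' >/dev/null; python3 - <<'E'
from h import *
st()
for c in('top','side'):
    p,d=snapshot(c); pts(['clamp_knob','clamp_pivot','button','thumb_disc','grip_tab','ratchet_knob','ratchet_pivot'],c)
    cv2.imwrite(f'pics/{c}4.png',cv2.resize(p[150:280,200:390,::-1],None,fx=4,fy=4,interpolation=cv2.INTER_CUBIC))
to(.571,-.195,.16,-38)
E
```

```text
t 20.02 pos [ 0.5707 -0.194   0.1645] rot [-2.084e+00 -2.349e+00  1.000e-03] F [-0.3 -0.4  0.7] w 0.0464 g 0.0
top clamp_knob [0.5427 0.0191 0.1036] 0.73
top clamp_knob [0.6118 0.2577 0.0012] 0.35
top clamp_pivot [0.6089 0.0166 0.1039] 0.98
top button [0.6106 0.0383 0.0612] 0.89
top thumb_disc [0.612  0.0373 0.0595] 0.72
top grip_tab [0.6436 0.0145 0.1035] 0.84
top ratchet_knob [0.5403 0.0187 0.1044] 0.63
top ratchet_knob [ 0.5732 -0.1978  0.0999] 0.57
top ratchet_pivot [ 0.6346 -0.1236  0.0984] 0.9
side ratchet_knob [ 0.4345 -0.1387  0.002 ] 0.24
to [ 0.571 -0.195  0.16 ] offset [-0.03 -0.01  0.18] twist 9.04 yaw now 7.2
```

View pics/top4.png

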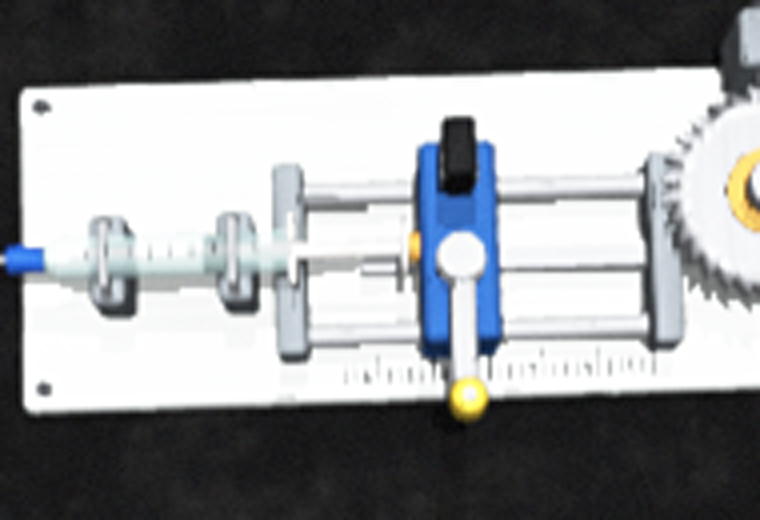

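The top crop shows the brass button at (412,246) against the white disc at about (403,250). The lever is shut, pointing straight to the near side with the knob at (468,398), and the block is in place. On to the ratchet knob.

```bash
python3 -m pendant '{"offset":[[0,0,0],[0,0,0],[0,0,0],[0,0,0],[0,0,0],[0,0,0.2],[0,0,1],[0,0,1.5],[0,0,2.0],[0,0,2.2],[0,0,2.2],[0,0,2.2]],"twist":[9.4,9.4,9.4,9.4,9.4,9.4,9.4,9.4,9.4,9.4,9.4,9.4],"jaw":[0.5,0.5,0.5,0.5,0.5,0.5,0.5,0.5,0.5,0.5,0.5,0.5]}'; python3 -m pendant '{"offset":[[0,0,0],[0,0,0],[0,0,0],[0,0,0],[0,0,0],[0,0,0]],"twist":[0,0,0,0,0,0],"jaw":[0.7,0.8,0.9,0.9,0.9,0.9]}' 15; python3 -c "
from h import *
st();to(.571,-.195,.1,-40)"
```

```text
clock: 21.82
ee_pos: [0.5716, -0.1941, 0.0997]
eef_rot: [2.845, 1.332, 0.001]
force: [-0.2, -1.0, 0.0]
grip_width: 0.0465
gripper_force: 0.0
clock: 22.32
ee_pos: [0.5727, -0.1953, 0.1002]
eef_rot: [2.843, 1.33, 0.004]
force: [2.7, -1.7, -0.1]
grip_width: 0.0196
gripper_force: 15.0
t 22.32 pos [ 0.5727 -0.1953  0.1002] rot [2.843 1.33  0.004] F [ 2.7 -1.7 -0.1] w 0.0196 g 15.000468492507935
to [ 0.571 -0.195  0.1  ] offset [-0.03 -0.05  0.01] twist 0.03 yaw now -39.9
```

```bash
python3 -m pendant '{"offset":[[0,0,0],[0.005,-0.174,0],[0.018,-0.348,0],[0.041,-0.521,0],[0.073,-0.693,0],[0.114,-0.863,0],[0.163,-1.03,0],[0.221,-1.195,0],[0.288,-1.356,0],[0.288,-1.356,0]],"twist":[0,0.6,1.2,1.8,2.4,3,3.6,4.2,4.8,4.8],"jaw":[1,1,1,1,1,1,1,1,1,1]}' 30; python3 - <<'E'
from h import *
s=st(); p=np.array(s['ee_pos'])[:2]; c=np.linalg.norm(p-[.5727,-.1953]); q=np.array([.6335,-.1225])
print('chord ang',2*np.arcsin(c/.2),'pivot ang',np.subtract(*[np.arctan2(*(v-q)[::-1])%(2*np.pi) for v in(np.array([.5727,-.1953]),p)]),np.linalg.norm(p-q))
E
```

```text
clock: 23.15
ee_pos: [0.5479, -0.1624, 0.1001]
eef_rot: [3.057, 0.708, 0.008]
force: [3.9, -2.0, -2.7]
grip_width: 0.0188
gripper_force: 30.0
t 23.15 pos [ 0.5479 -0.1624  0.1001] rot [3.057 0.708 0.008] F [ 3.9 -2.  -2.7] w 0.0188 g 30.00074654817581
chord ang 0.41438389367465844 pivot ang 0.43823820510795386 0.09441449192957962
```

```bash
python3 -m pendant '{"offset":[[0.005,-0.174,0],[0.018,-0.348,0],[0.041,-0.521,0],[0.073,-0.693,0],[0.114,-0.863,0],[0.163,-1.03,0],[0.221,-1.195,0],[0.221,-1.195,0],[0.221,-1.195,0]],"twist":[0.6,1.2,1.8,2.4,3,3.6,4.2,4.2,4.2],"jaw":[1,1,1,1,1,1,1,1,1]}' 30; python3 - <<'E'
from h import *
s=st(); p=np.array(s['ee_pos'])[:2]; c=np.linalg.norm(p-[.5727,-.1953]); q=np.array([.6335,-.1225])
print('chord ang',2*np.arcsin(c/.2),'pivot ang',np.subtract(*[np.arctan2(*(v-q)[::-1])%(2*np.pi) for v in(np.array([.5727,-.1953]),p)]),np.linalg.norm(p-q))
snapshot('top'); r=pts(['ratchet_knob','ratchet_pivot','clamp_pivot','button','thumb_disc','clamp_knob'],'top')
snapshot('side'); r=pts(['ratchet_knob','ratchet_pivot'],'side')
E
```

```text
clock: 23.9
ee_pos: [0.539, -0.1278, 0.1002]
eef_rot: [3.135, 0.141, 0.011]
force: [5.1, -1.5, -1.8]
grip_width: 0.0194
gripper_force: 30.0
t 23.9 pos [ 0.539  -0.1278  0.1002] rot [3.135 0.141 0.011] F [ 5.1 -1.5 -1.8] w 0.0194 g 29.999549388885498
chord ang 0.7737923622858212 pivot ang 0.8192755103037137 0.09462354855274323
top ratchet_pivot [ 0.6335 -0.1234  0.0975] 0.77
top clamp_pivot [0.6051 0.0267 0.1045] 0.97
top button [0.6129 0.049  0.063 ] 0.74
top thumb_disc [0.6148 0.0475 0.0635] 0.47
top clamp_knob [0.541  0.03   0.1072] 0.64
side ratchet_knob [ 0.5337 -0.1293  0.1033] 0.66
```

```bash
python3 -m pendant '{"offset":[[0,-0.08,0],[0,-0.08,0]],"twist":[0.3,0.3],"jaw":[1,1]}'|grep -E 'pos|^force'; python3 -m pendant '{"offset":[[0,-0.08,0],[0,-0.08,0]],"twist":[0.3,0.3],"jaw":[1,1]}'|grep -E 'pos|^force';python3 -m pendant '{"offset":[[0,-0.08,0],[0,-0.08,0],[0,-0.08,0]],"twist":[0.3,0.3,0.3],"jaw":[1,1,1]}'|grep -E 'pos|^force'; python3 - <<'E'
from h import *
s=st(); p=np.array(s['ee_pos'])[:2]; c=np.linalg.norm(p-[.5727,-.1953]); q=np.array([.6335,-.1225])
print('chord ang',2*np.arcsin(c/.2),'pivot ang',np.subtract(*[np.arctan2(*(v-q)[::-1])%(2*np.pi) for v in(np.array([.5727,-.1953]),p)]),np.linalg.norm(p-q))
E
```

```text
ee_pos: [0.5388, -0.1241, 0.1002]
force: [5.6, -1.8, -3.4]
ee_pos: [0.5388, -0.1228, 0.1002]
force: [5.1, -3.2, -3.4]
ee_pos: [0.5388, -0.1219, 0.1002]
force: [6.0, -4.3, -4.5]
t 24.98 pos [ 0.5388 -0.1219  0.1002] rot [3.137 0.017 0.013] F [ 6.  -4.3 -4.5] w 0.0191 g 29.999086260795593
chord ang 0.8327251525324918 pivot ang 0.8816439726399259 0.09472236414384273
```

```bash
python3 - <<'E'
from h import *
a=cv2.imread('pics/top4.png')
p,d=snapshot('top'); b=cv2.resize(p[150:280,200:390,::-1],None,fx=4,fy=4,interpolation=cv2.INTER_CUBIC); cv2.imwrite('pics/top5.png',b)
i=camera_info('top');f=np.array(i['intrinsics'])[0,0]; print('cam h',(-cv2.Rodrigues(np.array(i['rvec'],float))[0].T@np.array(i['tvec']).ravel()))
H=(-cv2.Rodrigues(np.array(i['rvec'],float))[0].T@np.array(i['tvec']).ravel())[2]
for n,(x0,y0,x1,y1),z in (('tab',(438,112,480,196),.118),('knob',(440,370,495,425),.12),('hub',(432,226,488,280),.1),('static',(270,160,310,365),.08)):
    t=a[y0:y1,x0:x1]; r=cv2.matchTemplate(b[y0-8:y1+8,max(0,x0-80):x1+40],t,cv2.TM_CCOEFF_NORMED); _,v,_,l=cv2.minMaxLoc(r)
    dx=l[0]-min(80,x0); print(n,dx,l[1]-8,round(v,3),'mm',round(-dx/4*(H-z)/f*1000,2))
snapshot('side');pts(['ratchet_knob','ratchet_pivot'],'side')
st()
E
```

```text
cam h [0.43812572 0.04334108 0.94954876]
tab -28 1 0.987 mm 11.15
knob -29 1 0.975 mm 11.52
hub -28 1 0.991 mm 11.39
static 0 0 0.999 mm 0.0
side ratchet_knob [ 0.5336 -0.1252  0.1001] 0.66
side ratchet_pivot [ 0.6327 -0.1206  0.0938] 0.91
t 25.18 pos [ 0.5388 -0.1219  0.1002] rot [3.137 0.016 0.013] F [ 5.8 -5.5 -4.1] w 0.0191 g 29.999247193336487
```

View pics/top5.png

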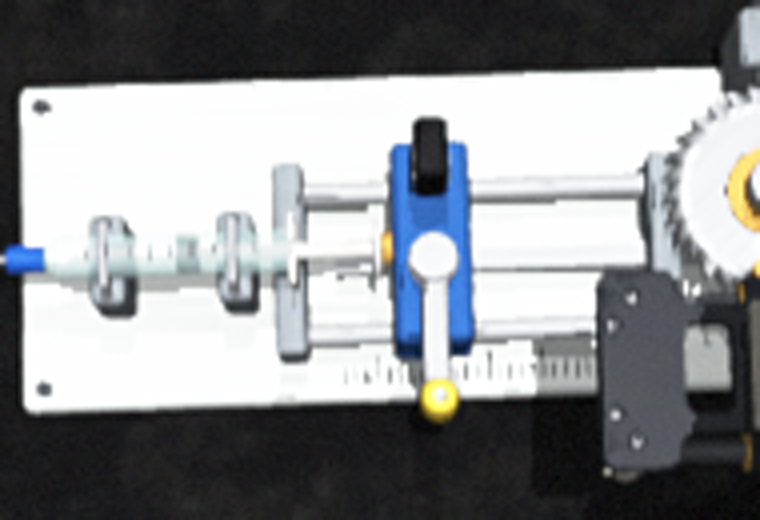

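The second top crop shows the block shifted about 28 px (≈11.4 mm), with button and disc still touching at (388,247) and the clamp shut. That puts us near the fourth click. I'll nudge in small steps to see whether the click drop is behind us or just ahead.

```bash
python3 -m pendant '{"offset":[[0,0,0],[0,0,0],[0,0,0]],"twist":[0,0,0],"jaw":[1,1,1]}'|grep -E 'pos|^force'; python3 -m pendant '{"offset":[[0,-0.05,0],[0,-0.05,0],[0,-0.05,0]],"twist":[0,0,0],"jaw":[1,1,1]}'|grep -E 'pos|^force'
```

```text
ee_pos: [0.5388, -0.1219, 0.1002]
force: [5.0, -4.7, -3.2]
ee_pos: [0.5388, -0.1209, 0.1002]
force: [6.2, -5.1, -5.0]
```

```bash
python3 -m pendant '{"offset":[[0,-0.05,0],[0,-0.05,0],[0,-0.05,0]],"twist":[0,0,0],"jaw":[1,1,1]}'|grep -E 'pos|^force'
```

```text
ee_pos: [0.5388, -0.1197, 0.1002]
force: [5.9, -6.2, -4.3]
```

The TCP's 83 mm chord on the ~0.098 m circle gives about 0.87 rad. The force drop showed near 0.78–0.80, and the force is now climbing towards the fifth click. I'll ease back about 2 mm and hold near mid-tooth.

```bash
python3 -m pendant '{"offset":[[0,0.06,0],[0,0.06,0],[0,0.06,0],[0,0.06,0]],"twist":[0,0,0,0],"jaw":[1,1,1,1]}'; python3 - <<'E'
from h import *
a=cv2.imread('pics/top4.png')
D=[]
for k in range(3):
    p,d=snapshot('top'); b=cv2.resize(p[150:280,200:390,::-1],None,fx=4,fy=4,interpolation=cv2.INTER_CUBIC)
    for (x0,y0,x1,y1),z in (((438,112,480,196),.118),((440,370,495,425),.12),((432,226,488,280),.1)):
        A=cv2.cvtColor(a[y0:y1,x0:x1],6).astype(np.float32); B=cv2.cvtColor(b[y0:y1,x0-28:x1-28],6).astype(np.float32)
        (dx,dy),r=cv2.phaseCorrelate(A,B,cv2.createHanningWindow(A.shape[::-1],cv2.CV_32F)); i=camera_info('top')
        D.append((28-dx)/4*(.9495-z)/i['intrinsics'][0][0]*1000)
print(np.round(D,2))
pts(['thumb_disc','button','beaker','marker_blue','clamp_knob','clamp_pivot'],'top'); st()
E
```

```text
clock: 26.27
ee_pos: [0.5388, -0.1211, 0.1002]
eef_rot: [3.137, 0.016, 0.013]
force: [5.4, -5.7, -3.8]
grip_width: 0.0196
gripper_force: 30.0
[10.96 11.27 11.54 10.85 11.22 11.48 10.89 11.24 11.53]
top thumb_disc [0.6124 0.0489 0.0624] 0.54
top button [0.6122 0.0507 0.0593] 0.73
top button [0.6076 0.0274 0.1052] 0.51
top beaker [0.6144 0.2622 0.0014] 0.8
top marker_blue [ 0.4302 -0.1387 -0.0014] 0.94
top clamp_knob [0.5411 0.0269 0.1058] 0.65
top clamp_pivot [0.6038 0.0284 0.1057] 0.57
t 26.72 pos [ 0.5388 -0.1211  0.1002] rot [3.137 0.016 0.013] F [ 5.7 -5.5 -4.3] w 0.0194 g 29.999110400676727
```

```bash
python3 -c "
from h import *
print(close_job())"
```

```text
the job is handed in; nothing more can be done
None
```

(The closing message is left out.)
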